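# Show a glazed ball at the magnifier

## Task

Check the freshly glazed ball for pinholes: take the carrier that has the ball in it by its handle, lift it off the ware board and carry it level, with the ball staying in its cup, to the stand magnifier. Hold it up level and still on the robot's side of the lens, the ball opposite the middle of the lens and about 100 mm from the glass, with an open side of the carrier (not a handle strap) facing the glass, and finish while still holding it there. The glaze is raw, so do not touch the ball itself; leave everything else where it stands.

Things in the scene. Friction and masses are not known exactly. Their poses are not given: they have to be found in the camera images.
- carrier_grip (a point): middle of the dark wooden grip bar of the carrier with the ball: bar 62 mm long along the carrier's y, 16 mm thick along x, 20 mm high. 105 mm above the underside of the carrier, 75 mm above the ball's centre. z up; +x and -x are the carrier's open sides. Carrier 0.2 kg, 0.3 kg with the ball; on the ware board in either of two places, turned by up to 37 degrees
- carrier_nest (a point): centre of the ball when it lies in the middle of its cup: 30 mm above the underside of the carrier, 75 mm straight below the middle of the grip; same axes
- ball_center (a point): centre of the glazed ball, white, 42 mm diameter, 90 g, lying loose in the carrier's cup with about 6 mm of free roll to each side; it rolls out over the 4 mm ring when the carrier is tipped by about 35 degrees or jerked
- lens (a point): centre of the magnifier's lens, 190 mm above the table: upright round glass 100 mm across in a frame 117 mm across and 16 mm thick, frame top at 249 mm. x: the lens axis, level, pointing away from the robot's side (yaw within 17 degrees); y: level along the glass to the left; z up. The ball belongs 100 mm in front of the glass, at x = -0.1 m of this point
- magnifier: the stand magnifier, fixed, to the left or right of the robot's middle: round cast base 148 mm across, 30 mm high, thin stem, clamp knob, upright lens; origin in the middle of the underside of its base, same axes as the lens
- ware_board: fixed plywood board, 250 (x) x 300 (y) x 18 mm, origin at the middle of its underside, on which the two carriers, the rib and the loop tool lie
- carrier: the same carrier, origin at the middle of its underside: square wooden base 90 x 90 x 9 mm, in its middle a fired-clay ring (the ball's cup, inner diameter 36 mm, 4 mm high), and a fixed handle: steel straps 14 mm wide, 3 mm thick up the middle of two opposite sides (+y and -y, 46 mm off the middle), joined at the top by a cross strap that bears the grip
- ball: the same ball (this origin is a point on its skin and turns with it)
- other_carrier_grip (a point): middle of the grip of a second, like carrier that holds a cone-shaped finial; on the ware board beside the first, about 150 mm from it; leave alone
- finial_center (a point): centre of the white cone-shaped finial, 37 mm across, 46 mm high, in the cup of the other carrier; leave alone
- slip_jar: closed glass jar, 64 mm across, 85 mm high, on the table beside the magnifier; origin at the middle of its underside; leave alone
- stamp: wooden hand stamp, 44 mm across, 74 mm high, on the table on the other side of the magnifier; origin at the middle of its underside; leave alone
- jar_lid: flat dark jar lid, 68 mm across, 12 mm high, on the table behind the magnifier; origin at the middle of its underside; leave alone
- rib: flat kidney rib, 45 x 95 x 5 mm, on the ware board behind the carriers; origin at the middle of its underside; leave alone
- loop_tool: wooden loop tool, 155 mm long, 13 mm thick, on the ware board behind the carriers; origin at the middle of its underside; leave alone

How it is judged (in metres and radians):
On the way:
1. the carrier is lifted clear by its grip, the ball in its cup (contact force between the fingers and carrier above 1 N and height (world z) of carrier_grip above 0.16 m and distance between ball_center and carrier_nest below 0.013 m), for 0.2 s.
At the end, for the whole second after the job is handed in: carrier in the fingers only, still, level within 6 deg, ball in its cup; ball centre 75 to 125 mm from the lens plane on the robot's side, within 20 mm of its axis sideways and in height; an open side facing the glass within 20 deg; other things within 30 mm of their places (contact force between the fingers and carrier above 1 N and contact force between carrier and magnifier below 0.1 N and height (world z) of carrier_grip above 0.2 m and distance between ball_center and carrier_nest below 0.013 m and angle between carrier_grip's own z axis and vertical below 0.1 rad and x of ball_center in the frame of lens between -0.125 and -0.075 m and y of ball_center in the frame of lens between -0.02 and 0.02 m and z of ball_center in the frame of lens between -0.02 and 0.02 m and angle between the x axis of carrier_grip and the x axis of lens, either way round below 0.35 rad and linear speed of carrier below 0.03 m/s and angular speed of carrier below 0.25 rad/s and distance of each of other_carrier_grip, finial_center, slip_jar, rib, loop_tool, stamp, jar_lid from where it was at the start of the episode below 0.03 m); the arm keeps its last pose, push and grip.
It fails at once if the ball leaves its cup (distance between ball_center and carrier_nest above 0.018 m).
It fails at once if the carrier is tipped by more than 20 degrees (angle between carrier_grip's own z axis and vertical above 0.35 rad).
It fails at once if the robot touches the ball (contact force between any of the fingers, the arm and ball above 0.2 N).
It fails at once if something else is pushed more than 30 mm away (distance of any of other_carrier_grip, finial_center, slip_jar, rib, loop_tool, stamp, jar_lid from where it was at the start of the episode above 0.03 m).
It also fails if it takes over 51 s, if anything falls off the work surface, if the arm or the gripper's body presses on something with over 40 N, if the wrist force passes 120 N, or if a joint passes its speed limit or range.

## Robot

A 6-joint arm with a two-finger parallel gripper is mounted at the origin on the work surface. World frame = base frame: x ahead of the robot, y to its left, z up, the work surface at z = 0. Lengths are in m, angles in degrees, forces in N, time in s.
With the tool pointing down it reaches from about 0.35 to 0.875 m from the base axis. Payload 4.2 kg.
Tool frame: the origin (TCP) lies midway between the tips of the shut fingers; the grasp point (between the pads) lies 19 mm behind it; z points along the fingers, y is the line along which they close (so a half turn about z gives the same grasp; the last joint's range is limited). The gripper opens to 87 mm and grips with 3 to 60 N. Pads are 19 mm wide; open, the fingers measure 117 mm over their backs; the gripper's body (75 mm by 190 mm) begins 51 mm behind the grasp point.
Start: joints at [83.4, 22.042, 0.453, 0, -68.411, -14.817], TCP at [0.228, 0.582, 0.223] pointing down, gripper open.
Joint ranges: [-179.83, 179.83], [-69.29, 118.12], [-61.27, 80.66], [-181.25, 117.63], [-171.15, -9.14], [-177.46, 177.46]. Speed limits (degrees/s): [159.86, 159.86, 180, 180, 180, 180].

## Interface

Orientations are given as a 3x3 rotation matrix whose columns are the frame's x, y, z axes.
In Python, from station import sense, capture, camera_params, finish_job gives the robot as it stands.
- The arm moves only by the tool drive_tool, never from a script. Its argument "rows" is a list of rows, each an object of numbers: "tx", "ty", "tz": the shift along the tool's x, y, z in cm; "ax", "ay", "az": the turn, a rotation vector about the tool's x, y, z in rad; "claw": the finger opening in cm, from 0 to 8.7. In form: [{"tx": .., "ty": .., "tz": .., "ax": .., "ay": .., "az": .., "claw": ..}, ...]. A call has 1 to 10 rows; each row shifts and turns the commanded pose from where the row before left it, along the tool's axes as they then stand; what a row does not reach is not made up. A row lasts 1/12 s, in which the tool goes at most 41.7 mm and 7.16 degrees, less where a joint would pass 70% of its speed; a pose out of reach is approached as far as the arm can. A call with a gripper value outside its range is refused whole. The fingers move at their own pace and stop on an object; the grip force is fixed at half the most. Time passes only in rows, so rows that do not move let the fingers close. It gives the time, the measured TCP pose, the force, the opening and the grip force at its end, in the units of the state.
- sense(): the state, without advancing time (a new reading comes with each control period).
- capture(name): name is "scene" or "top"; returns (picture, depth): 384x512x3 uint8, red, green, blue; 384x512 float32, m along the optical axis (not along the pixel's ray), 0 where there is no reading.
- camera_params(name): a dict with "intrinsics" (3x3 intrinsics, pixels), "k1" (the pictures are not rectified: a ray, as slopes to the right and down, at radius r is drawn at 1 + k1 r^2 times it, then the intrinsics apply), "R" (3x3) and "t" (3): a world point X has camera coordinates R X + t. Camera axes: x right, y down, z forward; pixel columns grow to the right and rows downward; lengths in m; the calibration is good to about 2 mm. A picture is of the moment at which its call begins. camera_params takes no time and is no camera call.
- finish_job(): hands the job in; it is judged then, once.
The state is a dict: "time_s": time; "joints": joint angles; "joint_velocities": joint speeds; "effort": joint torques, N m; "tcp_pos": TCP position; "ee_rot": TCP orientation; "wrist_force": force on the tool from outside, world axes, zero at the start; "moment": the same for the moment, N m; "gripper_width": opening from 0.0 (shut) to 1.0 (fully open); "gripper_force": force on a finger pad.
Only numpy, scipy, OpenCV 4.12 (cv2) and the standard library are available. Lean on these libraries where they do the work, as an engineer would, in place of code of your own. Each camera call takes 0.05 s, during which the arm holds its last target. There are 200 camera calls.

## Working session

There is one attempt and no reset: what is moved stays moved. The work goes in short steps, Python scripts to look and compute and a tool call to move; the robot and the scene stay as the last step left them, time stands still between calls to the robot, and variables do not carry over. Pictures are saved under pics/ and viewed, at most 10 in all, crops included, and the job is handed in when it is done.

Besides the shell and the picture viewer there is one more tool, called after ">>>" as name([rows], argument=value, ...), one row to a line, values as JSON. drive_tool: Moves the arm, as the interface text tells. Its arguments: {"type":"object","properties":{"rows":{"type":"array"}},"required":["rows"]}

```bash
mkdir -p pics
cat > h.py <<'E'
import numpy as np, cv2
from station import sense, capture, camera_params
def unproj(name,d):
    p=camera_params(name);K=np.array(p["intrinsics"]);R=np.array(p["R"]);t=np.array(p["t"])
    v,u=np.mgrid[:384,:512]
    xy=cv2.undistortPoints(np.stack([u,v],-1).reshape(-1,1,2).astype(float),K,np.array([p["k1"],0,0,0,0.])).reshape(384,512,2)
    X=np.dstack([xy*d[...,None],d])
    return (X-t)@R
def grab(name,tag):
    im,d=capture(name); cv2.imwrite(f"pics/{tag}.png",im[...,::-1]); np.savez(f"pics/{tag}.npz",im=im,d=d,P=unproj(name,d)); return im,d
E
python3 - <<'E'
from h import *
for n in("scene","top"):
    grab(n,n+"0"); p=camera_params(n); print(n,p["k1"],np.round(-np.array(p["R"]).T@p["t"],3))
s=sense();print(s["time_s"],np.round(s["ee_rot"],3).tolist())
a=np.hstack([cv2.imread("pics/scene0.png"),cv2.imread("pics/top0.png")])
E
```

```text
scene -0.13512644554212624 [1.395 0.238 0.642]
top -0.07042604546799118 [0.532 0.034 1.14 ]
0.1 [[0.931, -0.365, -0.001], [-0.365, -0.931, -0.002], [0.0, 0.002, -1.0]]
```

View pics/scene0.png

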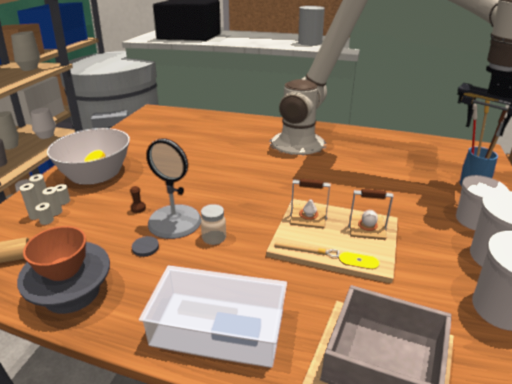

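View pics/top0.png

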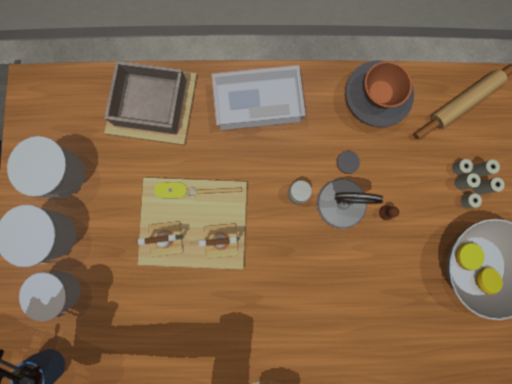

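The ball sits in the carrier on the robot's left: grip bar at about (160,239) in the top picture and (372,194) in the scene, with the ball at (370,220). The finial's carrier is at (218,240) and (310,184). The lens is at (168,160) in the scene and (358,198) in the top picture, with the jar and stamp beside it.

```bash
cat > m.py <<'E'
from h import *
def pca(Q):
    c=Q.mean(0);w,V=np.linalg.eigh(np.cov((Q-c).T));return c,np.sqrt(w),V
def near(P,box):
    lo,hi=np.array(box).T; return np.all((P>lo)&(P<hi),-1)
def line(Q):
    r=cv2.minAreaRect((Q[:,:2]*1000).astype(np.float32)); return np.round(r[0],1),np.round(r[1],1),round(r[2],1)
for n in("top","scene"):
    f=np.load(f"pics/{n}0.npz");im,d,P=f["im"],f["d"],f["P"]
    hsv=cv2.cvtColor(im,cv2.COLOR_RGB2HSV);V=hsv[...,2];S=hsv[...,1]
    g=np.array({"top":(160,239),"scene":(372,194)}[n])
    v,u=np.mgrid[:384,:512]
    m=(abs(u-g[0])<35)&(abs(v-g[1])<25)&(P[...,2]>.1)&(P[...,2]<.15)&(d>0)
    md=m&(V<110)
    for k in(m,md):
        Q=P[k]; print(n,"grip",k.sum(),np.median(Q,0).round(4),line(Q),"z95",np.percentile(Q[:,2],[5,50,95]).round(4), np.median(im[k],0))
    # lens frame
    m=near(P,[(.3,.75),(-.45,-.1),(.125,.27)])&(d>0)
    Q=P[m];print(n,"lens",m.sum(),Q.min(0).round(3),Q.max(0).round(3),np.median(Q,0).round(3),line(Q))
    c,s,Vv=pca(Q);print(c.round(4),s.round(4),Vv[:,0].round(3))
    # base
    m=near(P,[(.3,.75),(-.45,-.1),(.024,.036)])&(d>0); 
    Q=P[m];print("base",m.sum(),cv2.minEnclosingCircle((Q[:,:2]*1000).astype(np.float32)))
    # ball white
    b={"top":(163,241),"scene":(370,220)}[n]
    m=(np.hypot(u-b[0],v-b[1])<14)&(S<50)&(V>120)&(d>0)&(P[...,2]>.04)&(P[...,2]<.075)
    Q=P[m]
    if len(Q)>8:
        A=np.c_[2*Q,np.ones(len(Q))];x=np.linalg.lstsq(A,(Q**2).sum(1),rcond=None)[0];print("ball",m.sum(),x[:3].round(4),np.sqrt(x[3]+x[:3]@x[:3]))
E
python3 m.py
python3 - <<'E'
import cv2,numpy as np
a=cv2.imread("pics/scene0.png");b=cv2.imread("pics/top0.png")
c=[cv2.resize(x,(400,300),interpolation=cv2.INTER_CUBIC) for x in(a[125:245,130:290],a[165:255,280:400],b[150:240,300:420],b[200:275,130:230])]
cv2.imwrite("pics/crops.png",np.vstack([np.hstack(c[:2]),np.hstack(c[2:])]))
E
```

```text
top grip 228 [0.5099 0.2797 0.13  ] (array([508.5, 283.2]), array([16.2, 96.8]), 5.4) z95 [0.1218 0.13   0.1339] [110.   84.5  63.5]
top grip 113 [0.5101 0.2806 0.1316] (array([511.4, 273.3]), array([12.6, 76.7]), 7.3) z95 [0.1255 0.1316 0.1344] [102.  69.  44.]
top lens 489 [ 0.593 -0.277  0.133] [ 0.619 -0.165  0.25 ] [ 0.605 -0.217  0.229] (array([ 606.3, -221. ]), array([113.1,  16.2]), 84.5)
[ 0.6052 -0.2173  0.2108] [0.0041 0.0309 0.0393] [ 0.993 -0.111 -0.049]
base 76 ((584.6906127929688, -269.93072509765625), 84.32551574707031)
ball 47 [0.5058 0.2848 0.0515] 0.01833353662182725
scene grip 305 [0.5165 0.285  0.1241] (array([513. , 285.3]), array([18.5, 96.2]), 7.6) z95 [0.1109 0.1241 0.1326] [114.  66.  39.]
scene grip 142 [0.5181 0.2848 0.1247] (array([516.9, 285.4]), array([ 8.8, 59.2]), 5.2) z95 [0.1173 0.1247 0.1318] [63. 36. 22.]
scene lens 1425 [ 0.599 -0.281  0.125] [ 0.624 -0.162  0.248] [ 0.611 -0.219  0.193] (array([ 609. , -221.2]), array([119.1,  20.4]), 84.4)
[ 0.612  -0.2191  0.192 ] [0.0031 0.0296 0.0317] [ 0.996 -0.09   0.019]
base 115 ((629.1931762695312, -230.98031616210938), 137.0057373046875)
ball 159 [0.5102 0.2877 0.0498] 0.01735393619137849
```

View pics/crops.png

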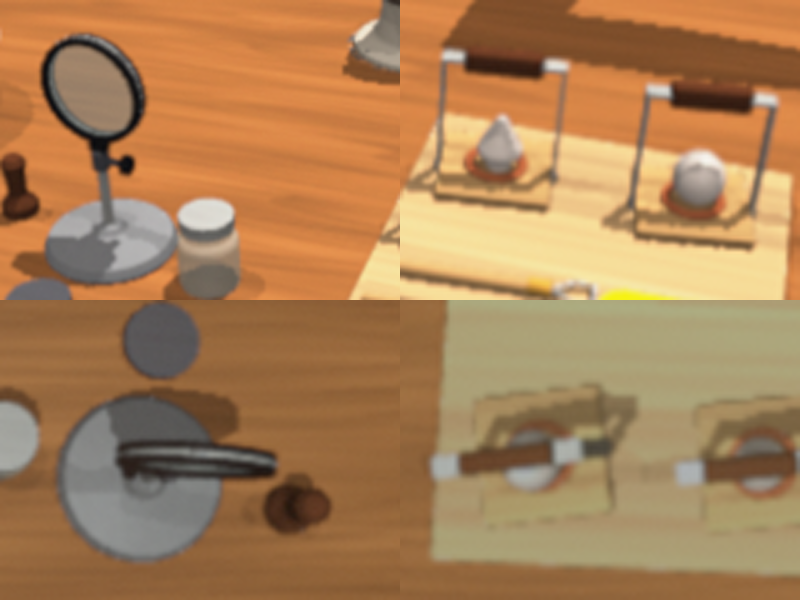

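The crops confirm the grip bar of the ball's carrier (yaw about +6°) and the lens (facing the robot, yaw about −5.5°). The blue brush holder stands near the gripper, so I'll check how high things are along the way before moving.

Run:
```python
from h import *
for n in("top","scene"):
    f=np.load(f"pics/{n}0.npz");P=f["P"][f["d"]>0]
    print(n)
    H={}
    for x0 in np.arange(0.1,.75,.07):
        r=[]
        for y0 in np.arange(.75,-.36,-.08):
            q=P[(abs(P[:,0]-x0)<.035)&(abs(P[:,1]-y0)<.04)]
            r.append("%4d"%(1000*q[:,2].max()) if len(q) else "   .")
        print("%.2f"%x0,*r)
print(" y:",*["%.2f"%y for y in np.arange(.75,-.36,-.08)])
```

```text
top
0.10    3   38   98    6    5    5    5    6    6    6    7    5    4    5
0.17    5  204  150    5    6    6    5    4    5    6    6    8    7    6
0.24    6    6  335  337    4    5    5    5    6    5    5    5    5    6
0.31    5  113  115  113    5    5    8    5    5    5    5    5    4    8
0.38    5  113  114  114    4    5    4    6    5    7    6    6    6    7
0.45    4  154  154    5    5   29   30   29   36   21    5    6    6    5
0.52    .  155  154  153    5  133  137  134  136   20    9    5   22   19
0.59    5  154  155  150    5   22   28   23   23   22   88  215  250  242
0.66    7  154  153  153    7   25   29   33   32   21   88   89   24   21
0.73    4  154  154  153    7    6    5    6    5    5    5    4   17   15
scene
0.10    4  252  568  564  554    3    3    2    9  217  214    3    2    2
0.17    1  239  549  542    3    4    2    3    2    2    2    1    1    2
0.24    .  314  581  579    3    3    3    2    4    2    2    1    1    4
0.31    .  112  485  112    3    3    2    3    1    2    1    2    1    2
0.38    .  111  112  112    3    3    1    2    2    1    3    1    3    3
0.45    .    .  151    3    2   29   28   27   28   18    1    1    2    2
0.52    .    .  152  151    3  132  134  132  134   18    2    1   16    1
0.59    .    .  153  146    3   20   29   21   19   20   84  217  248  240
0.66    .    .  152  152    3   25   26   32   30   23   86   86   29   18
0.73    .    .  151  152    3    2    3    2    3    3    2    3   13   14
 y: 0.75 0.67 0.59 0.51 0.43 0.35 0.27 0.19 0.11 0.03 -0.05 -0.13 -0.21 -0.29
```

>>> drive_tool([
  {"tx": 1.3,"ty": 0.6,"tz": -0.2,"claw": 8.7},
  {"tx": 2.7,"ty": 1.25,"tz": -0.2,"claw": 8.7},
  {"tx": 2.7,"ty": 1.25,"tz": 0,"claw": 8.7},
  {"tx": 2.7,"ty": 1.25,"tz": 0,"claw": 8.7},
  {"tx": 2.7,"ty": 1.25,"tz": 0,"claw": 8.7},
  {"tx": 2.7,"ty": 1.25,"tz": 0,"claw": 8.7},
  {"tx": 2.7,"ty": 1.25,"tz": 0,"claw": 8.7},
  {"tx": 2.7,"ty": 1.25,"tz": 0,"claw": 8.7},
  {"tx": 2.7,"ty": 1.25,"tz": 0,"claw": 8.7},
  {"tx": 2.7,"ty": 1.25,"tz": 0,"claw": 8.7},
])

```text
invalid input at $.rows[0]: expected keys tx, ty, tz, ax, ay, az, claw
```

>>> drive_tool([
  {"az": 0.108,"claw": 8.7},
  {"az": 0.108,"claw": 8.7},
  {"az": 0.108,"claw": 8.7},
  {"az": 0.108,"claw": 8.7},
  {"az": 0.108,"claw": 8.7},
  {"az": 0.108,"claw": 8.7},
  {"az": 0.108,"claw": 8.7},
  {"az": 0.108,"claw": 8.7},
  {"az": 0.108,"claw": 8.7},
  {"az": 0.108,"claw": 8.7},
])

```text
invalid input at $.rows[0]: expected keys tx, ty, tz, ax, ay, az, claw
```

```bash
cat > w.py <<'E'
from h import *
import sys
def togo(p,yaw):  # world target TCP, yaw deg of tool y (mod 180)
    s=sense();R=np.array(s["ee_rot"]);print("t",s["time_s"],"tcp",np.round(s["tcp_pos"],4),"q",np.round(s["joints"],1),"w",s["gripper_width"],"gf",s["gripper_force"],"F",np.round(s["wrist_force"],1))
    d=R.T@(np.array(p)-s["tcp_pos"])*100
    a=np.radians(yaw);y=np.array([np.cos(a),np.sin(a),0]);y=y if y@R[:,1]>0 else -y
    z=np.array([0,0,-1.]);Rt=np.c_[np.cross(y,z),y,z]
    print("tool cm",d.round(2),"rotvec",cv2.Rodrigues(R.T@Rt)[0].ravel().round(3))
E
python3 -c "
from w import *
togo([.510,.284,.20],6.5)"
```

```text
t 0.1 tcp [0.228  0.5814 0.2216] q [ 83.4  22.1   0.4  -0.  -68.4 -14.8] w 0.9996267071675853 gf 0.0 F [ 0.4  0.2 -0.3]
tool cm [37.11 17.38  2.2 ] rotvec [ 2.000e-03 -1.000e-03  1.083e+00]
```

>>> drive_tool([
  {"tx": 1.3,"ty": 0.6,"tz": -0.2,"ax": 0,"ay": 0,"az": 0,"claw": 8.7},
  {"tx": 2.7,"ty": 1.25,"tz": -0.2,"ax": 0,"ay": 0,"az": 0,"claw": 8.7},
  {"tx": 2.7,"ty": 1.25,"tz": 0,"ax": 0,"ay": 0,"az": 0,"claw": 8.7},
  {"tx": 2.7,"ty": 1.25,"tz": 0,"ax": 0,"ay": 0,"az": 0,"claw": 8.7},
  {"tx": 2.7,"ty": 1.25,"tz": 0,"ax": 0,"ay": 0,"az": 0,"claw": 8.7},
  {"tx": 2.7,"ty": 1.25,"tz": 0,"ax": 0,"ay": 0,"az": 0,"claw": 8.7},
  {"tx": 2.7,"ty": 1.25,"tz": 0,"ax": 0,"ay": 0,"az": 0,"claw": 8.7},
  {"tx": 2.7,"ty": 1.25,"tz": 0,"ax": 0,"ay": 0,"az": 0,"claw": 8.7},
  {"tx": 2.7,"ty": 1.25,"tz": 0,"ax": 0,"ay": 0,"az": 0,"claw": 8.7},
  {"tx": 2.7,"ty": 1.25,"tz": 0,"ax": 0,"ay": 0,"az": 0,"claw": 8.7},
])

```text
time_s: 0.93
tcp_pos: [0.4241, 0.3761, 0.2265]
ee_rot: [[0.931, -0.365, -0.0], [-0.365, -0.931, -0.0], [-0.0, 0.0, -1.0]]
wrist_force: [-0.3, 1.1, -0.0]
gripper_width: 0.998
gripper_force: 0.0
```

>>> drive_tool([
  {"tx": 0,"ty": 0,"tz": 0,"ax": 0,"ay": 0,"az": 0.108,"claw": 8.7},
  {"tx": 0,"ty": 0,"tz": 0,"ax": 0,"ay": 0,"az": 0.108,"claw": 8.7},
  {"tx": 0,"ty": 0,"tz": 0,"ax": 0,"ay": 0,"az": 0.108,"claw": 8.7},
  {"tx": 0,"ty": 0,"tz": 0,"ax": 0,"ay": 0,"az": 0.108,"claw": 8.7},
  {"tx": 0,"ty": 0,"tz": 0,"ax": 0,"ay": 0,"az": 0.108,"claw": 8.7},
  {"tx": 0,"ty": 0,"tz": 0,"ax": 0,"ay": 0,"az": 0.108,"claw": 8.7},
  {"tx": 0,"ty": 0,"tz": 0,"ax": 0,"ay": 0,"az": 0.108,"claw": 8.7},
  {"tx": 0,"ty": 0,"tz": 0,"ax": 0,"ay": 0,"az": 0.108,"claw": 8.7},
  {"tx": 0,"ty": 0,"tz": 0,"ax": 0,"ay": 0,"az": 0.108,"claw": 8.7},
  {"tx": 0,"ty": 0,"tz": 0,"ax": 0,"ay": 0,"az": 0.108,"claw": 8.7},
])

```text
time_s: 1.77
tcp_pos: [0.4232, 0.3772, 0.2263]
ee_rot: [[0.111, -0.994, -0.001], [-0.994, -0.111, -0.001], [0.001, 0.001, -1.0]]
wrist_force: [-0.2, -0.6, -0.6]
gripper_width: 0.999
gripper_force: 0.0
```

```bash
python3 -c "
from w import *
togo([.510,.284,.20],6.5)"
```

```text
t 1.7667 tcp [0.4232 0.3772 0.2263] q [ 58.1  16.3  -7.5  -0.  -66.3 -51.7] w 0.9985750265382412 gf 0.0 F [-0.2 -0.6 -0.6]
tool cm [10.22 -7.59  2.64] rotvec [ 0.001 -0.001 -0.002]
```

>>> drive_tool([
  {"tx": 2.5,"ty": -1.9,"tz": 0,"ax": 0,"ay": 0,"az": 0,"claw": 8.7},
  {"tx": 2.5,"ty": -1.9,"tz": 0,"ax": 0,"ay": 0,"az": 0,"claw": 8.7},
  {"tx": 2.6,"ty": -1.9,"tz": 0.6,"ax": 0,"ay": 0,"az": 0,"claw": 8.7},
  {"tx": 2.6,"ty": -1.9,"tz": 1.0,"ax": 0,"ay": 0,"az": 0,"claw": 8.7},
  {"tx": 0,"ty": 0,"tz": 1.0,"ax": 0,"ay": 0,"az": 0,"claw": 8.7},
  {"tx": 0,"ty": 0,"tz": 0,"ax": 0,"ay": 0,"az": 0,"claw": 8.7},
  {"tx": 0,"ty": 0,"tz": 0,"ax": 0,"ay": 0,"az": 0,"claw": 8.7},
])

```text
time_s: 2.35
tcp_pos: [0.5103, 0.2848, 0.1999]
ee_rot: [[0.116, -0.993, -0.001], [-0.993, -0.116, -0.001], [0.001, 0.002, -1.0]]
wrist_force: [-0.1, 0.5, -0.4]
gripper_width: 1.0
gripper_force: 0.0
```

```bash
python3 -c "
from w import *
togo([.510,.284,.104],6.5)
grab('scene','scene1')
a=cv2.imread('pics/scene1.png')[60:240,260:500]
cv2.imwrite('pics/c1.png',cv2.resize(a,(800,600),interpolation=cv2.INTER_CUBIC))"
```

```text
t 2.35 tcp [0.5103 0.2848 0.1999] q [ 45.   19.1  -7.3  -0.  -63.7 -38.4] w 0.9998851338974913 gf 0.0 F [-0.1  0.5 -0.4]
tool cm [0.07 0.02 9.59] rotvec [ 0.002 -0.001  0.003]
```

View pics/c1.png

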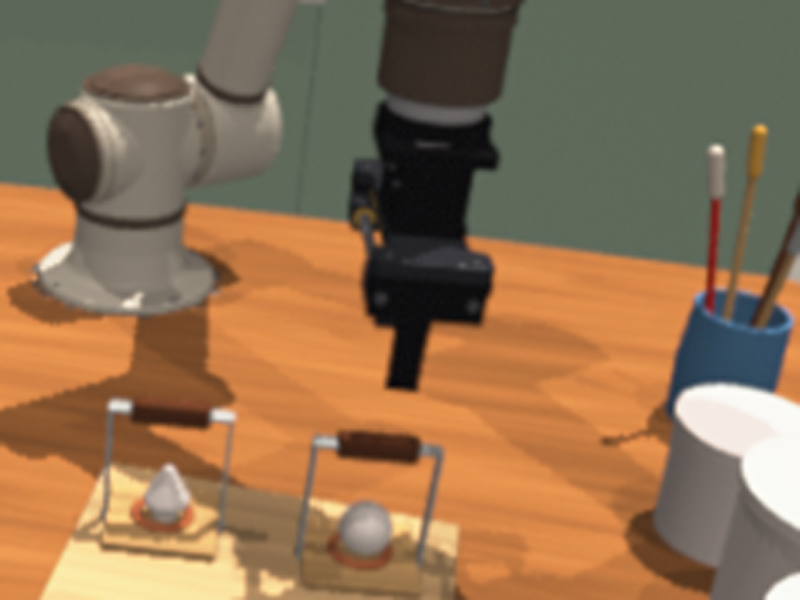

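The fingers are open above the dark bar (front finger tip at (405,385), bar at (380,447)), and the closing line runs across it. Descending.

>>> drive_tool([
  {"tx": 0,"ty": 0,"tz": 1.5,"ax": 0,"ay": 0,"az": 0,"claw": 8.7},
  {"tx": 0,"ty": 0,"tz": 1.5,"ax": 0,"ay": 0,"az": 0,"claw": 8.7},
  {"tx": 0,"ty": 0,"tz": 1.5,"ax": 0,"ay": 0,"az": 0,"claw": 8.7},
  {"tx": 0,"ty": 0,"tz": 1.2,"ax": 0,"ay": 0,"az": 0,"claw": 8.7},
  {"tx": 0,"ty": 0,"tz": 1.0,"ax": 0,"ay": 0,"az": 0,"claw": 8.7},
  {"tx": 0,"ty": 0,"tz": 1.0,"ax": 0,"ay": 0,"az": 0,"claw": 8.7},
  {"tx": 0,"ty": 0,"tz": 1.0,"ax": 0,"ay": 0,"az": 0,"claw": 8.7},
  {"tx": 0,"ty": 0,"tz": 0.9,"ax": 0,"ay": 0,"az": 0,"claw": 8.7},
  {"tx": 0,"ty": 0,"tz": 0,"ax": 0,"ay": 0,"az": 0,"claw": 8.7},
])

```text
time_s: 3.15
tcp_pos: [0.5096, 0.2851, 0.1026]
ee_rot: [[0.117, -0.993, -0.003], [-0.993, -0.117, -0.002], [0.002, 0.003, -1.0]]
wrist_force: [0.5, -0.2, -0.4]
gripper_width: 0.997
gripper_force: 0.0
```

```bash
python3 -c "
from w import *
togo([.510,.284,.104],6.5)
grab('scene','scene2');grab('top','top2')
a=cv2.imread('pics/scene2.png')[140:260,290:450]
b=cv2.imread('pics/top2.png')[180:300,90:250]
cv2.imwrite('pics/c2.png',cv2.resize(np.hstack([a,b]),(800,300),interpolation=cv2.INTER_CUBIC))"
```

```text
t 3.15 tcp [0.5096 0.2851 0.1026] q [ 45.1  24.6 -14.4  -0.  -51.2 -38.4] w 0.9971048350720447 gf 0.0 F [ 0.5 -0.2 -0.4]
tool cm [ 0.11 -0.03 -0.14] rotvec [ 0.003 -0.002  0.003]
```

View pics/c2.png

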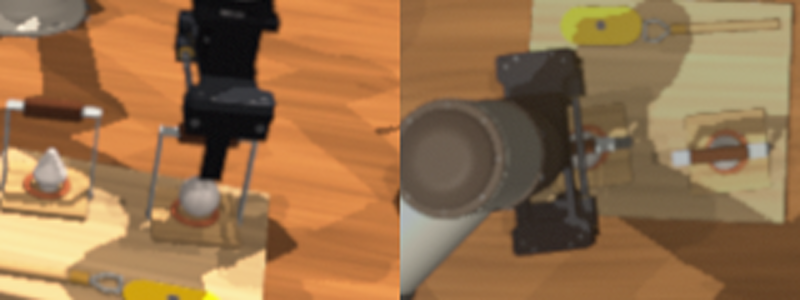

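The front finger is at the bar's near side at (208,160), with the bar's ends visible on both sides and the ball clear below. Closing gradually.

>>> drive_tool([
  {"tx": 0,"ty": 0,"tz": 0,"ax": 0,"ay": 0,"az": 0,"claw": 7.5},
  {"tx": 0,"ty": 0,"tz": 0,"ax": 0,"ay": 0,"az": 0,"claw": 6.3},
  {"tx": 0,"ty": 0,"tz": 0,"ax": 0,"ay": 0,"az": 0,"claw": 5.2},
  {"tx": 0,"ty": 0,"tz": 0,"ax": 0,"ay": 0,"az": 0,"claw": 4.2},
  {"tx": 0,"ty": 0,"tz": 0,"ax": 0,"ay": 0,"az": 0,"claw": 3.4},
  {"tx": 0,"ty": 0,"tz": 0,"ax": 0,"ay": 0,"az": 0,"claw": 3.0},
  {"tx": 0,"ty": 0,"tz": 0,"ax": 0,"ay": 0,"az": 0,"claw": 2.7},
  {"tx": 0,"ty": 0,"tz": 0,"ax": 0,"ay": 0,"az": 0,"claw": 2.4},
  {"tx": 0,"ty": 0,"tz": 0,"ax": 0,"ay": 0,"az": 0,"claw": 2.2},
  {"tx": 0,"ty": 0,"tz": 0,"ax": 0,"ay": 0,"az": 0,"claw": 2.0},
])

```text
time_s: 4.08
tcp_pos: [0.5106, 0.2856, 0.1045]
ee_rot: [[0.117, -0.993, -0.0], [-0.993, -0.117, -0.0], [0.0, 0.0, -1.0]]
wrist_force: [0.6, -0.3, -0.2]
gripper_width: 0.327
gripper_force: 0.0
```

>>> drive_tool([
  {"tx": 0,"ty": 0,"tz": 0,"ax": 0,"ay": 0,"az": 0,"claw": 1.8},
  {"tx": 0,"ty": 0,"tz": 0,"ax": 0,"ay": 0,"az": 0,"claw": 1.6},
  {"tx": 0,"ty": 0,"tz": 0,"ax": 0,"ay": 0,"az": 0,"claw": 1.4},
  {"tx": 0,"ty": 0,"tz": 0,"ax": 0,"ay": 0,"az": 0,"claw": 1.0},
  {"tx": 0,"ty": 0,"tz": 0,"ax": 0,"ay": 0,"az": 0,"claw": 0.5},
  {"tx": 0,"ty": 0,"tz": 0,"ax": 0,"ay": 0,"az": 0,"claw": 0},
  {"tx": 0,"ty": 0,"tz": 0,"ax": 0,"ay": 0,"az": 0,"claw": 0},
  {"tx": 0,"ty": 0,"tz": 0,"ax": 0,"ay": 0,"az": 0,"claw": 0},
  {"tx": 0,"ty": 0,"tz": 0,"ax": 0,"ay": 0,"az": 0,"claw": 0},
])

```text
time_s: 4.83
tcp_pos: [0.5104, 0.2855, 0.1045]
ee_rot: [[0.117, -0.993, -0.001], [-0.993, -0.117, -0.0], [0.0, 0.001, -1.0]]
wrist_force: [-2.4, 0.1, 0.7]
gripper_width: 0.18
gripper_force: 30.0
```

>>> drive_tool([
  {"tx": 0,"ty": 0,"tz": -0.2,"ax": 0,"ay": 0,"az": 0,"claw": 0},
  {"tx": 0,"ty": 0,"tz": -0.4,"ax": 0,"ay": 0,"az": 0,"claw": 0},
  {"tx": 0,"ty": 0,"tz": -0.7,"ax": 0,"ay": 0,"az": 0,"claw": 0},
  {"tx": 0,"ty": 0,"tz": -1.0,"ax": 0,"ay": 0,"az": 0,"claw": 0},
  {"tx": 0,"ty": 0,"tz": -1.0,"ax": 0,"ay": 0,"az": 0,"claw": 0},
  {"tx": 0,"ty": 0,"tz": -1.0,"ax": 0,"ay": 0,"az": 0,"claw": 0},
  {"tx": 0,"ty": 0,"tz": -0.8,"ax": 0,"ay": 0,"az": 0,"claw": 0},
  {"tx": 0,"ty": 0,"tz": -0.5,"ax": 0,"ay": 0,"az": 0,"claw": 0},
  {"tx": 0,"ty": 0,"tz": -0.2,"ax": 0,"ay": 0,"az": 0,"claw": 0},
  {"tx": 0,"ty": 0,"tz": 0,"ax": 0,"ay": 0,"az": 0,"claw": 0},
])

```text
time_s: 5.67
tcp_pos: [0.5108, 0.2858, 0.1633]
ee_rot: [[0.117, -0.993, 0.001], [-0.993, -0.117, 0.001], [-0.001, -0.001, -1.0]]
wrist_force: [-0.3, 0.1, -3.0]
gripper_width: 0.18
gripper_force: 30.0
```

```bash
python3 -c "
from w import *
togo([.5075,-.2114,.246],-5.5)
grab('scene','scene3')
a=cv2.imread('pics/scene3.png')[120:240,290:450]
cv2.imwrite('pics/c3.png',cv2.resize(a,(640,480),interpolation=cv2.INTER_CUBIC))"
```

```text
t 5.6667 tcp [0.5108 0.2858 0.1633] q [ 45.1  20.9 -10.3  -0.  -58.7 -38.4] w 0.18029238202342315 gf 29.98745041899383 F [-0.3  0.1 -3. ]
tool cm [49.33  6.12 -8.32] rotvec [-0.001  0.001  0.213]
```

View pics/c3.png

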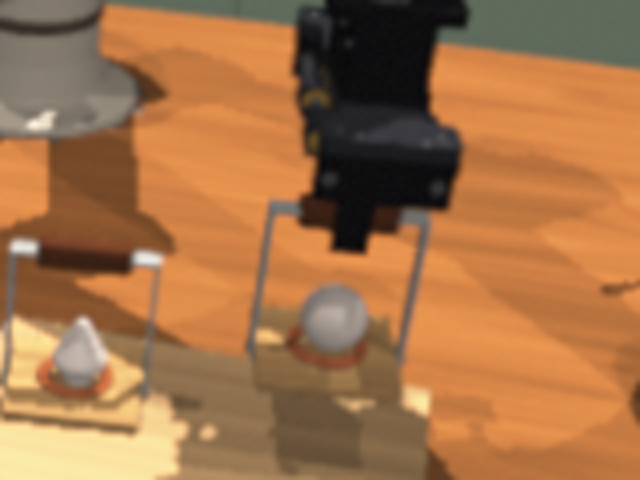

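The carrier hangs level, with the ball in the ring at (333,318) and clear of the board; the wrist force of 3 N matches the 0.3 kg. Raising it to height, then carrying it over.

>>> drive_tool([
  {"tx": 0,"ty": 0,"tz": -0.3,"ax": 0,"ay": 0,"az": 0,"claw": 0},
  {"tx": 0,"ty": 0,"tz": -0.7,"ax": 0,"ay": 0,"az": 0,"claw": 0},
  {"tx": 0,"ty": 0,"tz": -1.1,"ax": 0,"ay": 0,"az": 0,"claw": 0},
  {"tx": 0,"ty": 0,"tz": -1.3,"ax": 0,"ay": 0,"az": 0,"claw": 0},
  {"tx": 0,"ty": 0,"tz": -1.3,"ax": 0,"ay": 0,"az": 0,"claw": 0},
  {"tx": 0,"ty": 0,"tz": -1.3,"ax": 0,"ay": 0,"az": 0,"claw": 0},
  {"tx": 0,"ty": 0,"tz": -1.1,"ax": 0,"ay": 0,"az": 0,"claw": 0},
  {"tx": 0,"ty": 0,"tz": -0.7,"ax": 0,"ay": 0,"az": 0,"claw": 0},
  {"tx": 0,"ty": 0,"tz": -0.4,"ax": 0,"ay": 0,"az": 0,"claw": 0},
  {"tx": 0,"ty": 0,"tz": -0.1,"ax": 0,"ay": 0,"az": 0,"claw": 0},
])

```text
time_s: 6.55
tcp_pos: [0.5108, 0.2857, 0.2465]
ee_rot: [[0.117, -0.993, 0.001], [-0.993, -0.117, 0.001], [-0.001, -0.001, -1.0]]
wrist_force: [-0.1, 0.5, -3.7]
gripper_width: 0.18
gripper_force: 30.0
```

>>> drive_tool([
  {"tx": 0.2,"ty": 0,"tz": 0,"ax": 0,"ay": 0,"az": 0,"claw": 0},
  {"tx": 0.5,"ty": 0.1,"tz": 0,"ax": 0,"ay": 0,"az": 0,"claw": 0},
  {"tx": 0.8,"ty": 0.1,"tz": 0,"ax": 0,"ay": 0,"az": 0,"claw": 0},
  {"tx": 1.1,"ty": 0.15,"tz": 0,"ax": 0,"ay": 0,"az": 0,"claw": 0},
  {"tx": 1.3,"ty": 0.15,"tz": 0,"ax": 0,"ay": 0,"az": 0,"claw": 0},
  {"tx": 1.3,"ty": 0.15,"tz": 0,"ax": 0,"ay": 0,"az": 0,"claw": 0},
  {"tx": 1.3,"ty": 0.15,"tz": 0,"ax": 0,"ay": 0,"az": 0,"claw": 0},
  {"tx": 1.3,"ty": 0.15,"tz": 0,"ax": 0,"ay": 0,"az": 0,"claw": 0},
  {"tx": 1.3,"ty": 0.15,"tz": 0,"ax": 0,"ay": 0,"az": 0,"claw": 0},
  {"tx": 1.3,"ty": 0.15,"tz": 0,"ax": 0,"ay": 0,"az": 0,"claw": 0},
])

```text
time_s: 7.38
tcp_pos: [0.5103, 0.1793, 0.2457]
ee_rot: [[0.116, -0.993, 0.0], [-0.993, -0.116, 0.0], [-0.0, -0.0, -1.0]]
wrist_force: [-0.4, -0.7, -3.1]
gripper_width: 0.182
gripper_force: 30.0
```

>>> drive_tool([
  {"tx": 1.3,"ty": 0.15,"tz": 0,"ax": 0,"ay": 0,"az": 0.01,"claw": 0},
  {"tx": 1.3,"ty": 0.15,"tz": 0,"ax": 0,"ay": 0,"az": 0.02,"claw": 0},
  {"tx": 1.3,"ty": 0.15,"tz": 0,"ax": 0,"ay": 0,"az": 0.025,"claw": 0},
  {"tx": 1.3,"ty": 0.1,"tz": 0,"ax": 0,"ay": 0,"az": 0.025,"claw": 0},
  {"tx": 1.3,"ty": 0.1,"tz": 0,"ax": 0,"ay": 0,"az": 0.025,"claw": 0},
  {"tx": 1.3,"ty": 0.05,"tz": 0,"ax": 0,"ay": 0,"az": 0.025,"claw": 0},
  {"tx": 1.3,"ty": 0.05,"tz": 0,"ax": 0,"ay": 0,"az": 0.025,"claw": 0},
  {"tx": 1.3,"ty": 0,"tz": 0,"ax": 0,"ay": 0,"az": 0.025,"claw": 0},
  {"tx": 1.3,"ty": 0,"tz": 0,"ax": 0,"ay": 0,"az": 0.02,"claw": 0},
  {"tx": 1.3,"ty": 0,"tz": 0,"ax": 0,"ay": 0,"az": 0.01,"claw": 0},
])

```text
time_s: 8.22
tcp_pos: [0.5057, 0.0493, 0.2456]
ee_rot: [[-0.094, -0.996, 0.0], [-0.996, 0.094, -0.0], [0.0, -0.0, -1.0]]
wrist_force: [0.1, -0.7, -3.3]
gripper_width: 0.183
gripper_force: 30.0
```

```bash
python3 -c "
from w import *
togo([.5075,-.2114,.246],-5.5)"
```

```text
t 8.2167 tcp [0.5057 0.0493 0.2456] q [ 23.9   9.6 -13.5   0.  -66.9 -29.3] w 0.18254730240633701 gf 29.98834560625255 F [ 0.1 -0.7 -3.3]
tool cm [25.94 -2.64 -0.04] rotvec [-0.    -0.     0.001]
```

>>> drive_tool([
  {"tx": 1.3,"ty": -0.1,"tz": 0,"ax": 0,"ay": 0,"az": 0,"claw": 0},
  {"tx": 1.3,"ty": -0.15,"tz": 0,"ax": 0,"ay": 0,"az": 0,"claw": 0},
  {"tx": 1.3,"ty": -0.15,"tz": 0,"ax": 0,"ay": 0,"az": 0,"claw": 0},
  {"tx": 1.3,"ty": -0.15,"tz": 0,"ax": 0,"ay": 0,"az": 0,"claw": 0},
  {"tx": 1.3,"ty": -0.15,"tz": 0,"ax": 0,"ay": 0,"az": 0,"claw": 0},
  {"tx": 1.3,"ty": -0.15,"tz": 0,"ax": 0,"ay": 0,"az": 0,"claw": 0},
  {"tx": 1.3,"ty": -0.15,"tz": 0,"ax": 0,"ay": 0,"az": 0,"claw": 0},
  {"tx": 1.3,"ty": -0.15,"tz": 0,"ax": 0,"ay": 0,"az": 0,"claw": 0},
  {"tx": 1.3,"ty": -0.15,"tz": 0,"ax": 0,"ay": 0,"az": 0,"claw": 0},
  {"tx": 1.3,"ty": -0.15,"tz": 0,"ax": 0,"ay": 0,"az": 0,"claw": 0},
])

```text
time_s: 9.05
tcp_pos: [0.508, -0.0815, 0.2456]
ee_rot: [[-0.093, -0.996, 0.0], [-0.996, 0.093, -0.0], [0.0, -0.0, -1.0]]
wrist_force: [0.3, 0.4, -3.4]
gripper_width: 0.182
gripper_force: 30.0
```

>>> drive_tool([
  {"tx": 1.3,"ty": -0.15,"tz": 0,"ax": 0,"ay": 0,"az": 0,"claw": 0},
  {"tx": 1.3,"ty": -0.15,"tz": 0,"ax": 0,"ay": 0,"az": 0,"claw": 0},
  {"tx": 1.3,"ty": -0.15,"tz": 0,"ax": 0,"ay": 0,"az": 0,"claw": 0},
  {"tx": 1.3,"ty": -0.15,"tz": 0,"ax": 0,"ay": 0,"az": 0,"claw": 0},
  {"tx": 1.3,"ty": -0.15,"tz": 0,"ax": 0,"ay": 0,"az": 0,"claw": 0},
  {"tx": 1.3,"ty": -0.15,"tz": 0,"ax": 0,"ay": 0,"az": 0,"claw": 0},
  {"tx": 1.3,"ty": -0.15,"tz": 0,"ax": 0,"ay": 0,"az": 0,"claw": 0},
  {"tx": 1.1,"ty": -0.1,"tz": 0,"ax": 0,"ay": 0,"az": 0,"claw": 0},
  {"tx": 0.9,"ty": 0,"tz": 0,"ax": 0,"ay": 0,"az": 0,"claw": 0},
  {"tx": 0.6,"ty": 0,"tz": 0,"ax": 0,"ay": 0,"az": 0,"claw": 0},
])

```text
time_s: 9.88
tcp_pos: [0.5085, -0.1989, 0.2454]
ee_rot: [[-0.094, -0.996, -0.0], [-0.996, 0.094, 0.0], [-0.0, 0.0, -1.0]]
wrist_force: [-0.1, -0.1, -4.4]
gripper_width: 0.18
gripper_force: 30.0
```

>>> drive_tool([
  {"tx": 0.4,"ty": 0,"tz": 0,"ax": 0,"ay": 0,"az": 0,"claw": 0},
  {"tx": 0.3,"ty": 0,"tz": 0,"ax": 0,"ay": 0,"az": 0,"claw": 0},
  {"tx": 0.2,"ty": 0,"tz": 0,"ax": 0,"ay": 0,"az": 0,"claw": 0},
  {"tx": 0,"ty": 0,"tz": 0,"ax": 0,"ay": 0,"az": 0,"claw": 0},
  {"tx": 0,"ty": 0,"tz": 0,"ax": 0,"ay": 0,"az": 0,"claw": 0},
  {"tx": 0,"ty": 0,"tz": 0,"ax": 0,"ay": 0,"az": 0,"claw": 0},
])

```text
time_s: 10.38
tcp_pos: [0.508, -0.2063, 0.2456]
ee_rot: [[-0.092, -0.996, 0.0], [-0.996, 0.092, 0.0], [-0.0, -0.0, -1.0]]
wrist_force: [-0.3, -0.4, -3.6]
gripper_width: 0.184
gripper_force: 30.0
```

```bash
python3 -c "
from w import *
togo([.5075,-.2114,.246],-5.5)
grab('scene','scene4');grab('top','top4')
a=cv2.imread('pics/scene4.png')[100:250,110:310]
b=cv2.imread('pics/top4.png')[150:300,270:470]
cv2.imwrite('pics/c4.png',cv2.resize(np.hstack([a,b]),(800,300),interpolation=cv2.INTER_CUBIC))"
```

```text
t 10.3833 tcp [ 0.508  -0.2063  0.2456] q [ -5.2  13.6  -8.3  -0.  -68.1  -0.1] w 0.18357109973086622 gf 29.987807124853134 F [-0.3 -0.4 -3.6]
tool cm [ 0.51  0.   -0.04] rotvec [-0.     0.     0.003]
```

View pics/c4.png

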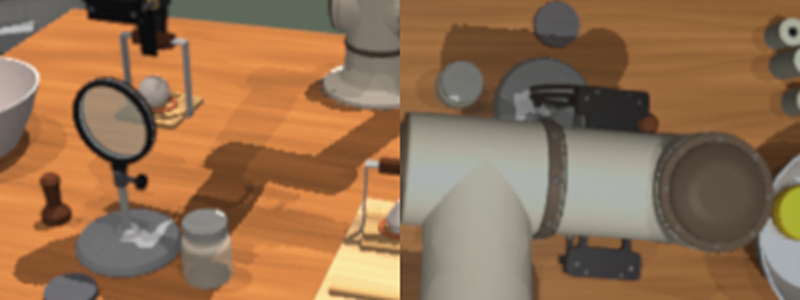

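The carrier hangs level beside the lens: ball at crop (155,92), i.e. scene pixel (187,146), partly behind the frame, whose centre is at (115,120). I'll measure the ball's offset in the lens frame.

```bash
python3 -c "
from h import *
f=np.load('pics/scene4.npz');im,d,P=f['im'],f['d'],f['P']
S=cv2.cvtColor(im,cv2.COLOR_RGB2HSV)[...,1]
L=np.array([.608,-.221,.19]);a=np.radians(-5.5);Rl=np.array([[np.cos(a),-np.sin(a),0],[np.sin(a),np.cos(a),0],[0,0,1]])
Q=(P-L)@Rl
# lens frame and ring check
m=(abs(Q[...,0])<.02)&(abs(Q[...,1])<.075)&(Q[...,2]>-.05)&(Q[...,2]<.075)&(d>0)
q=Q[m];print('lens in frame min/max',q.min(0).round(3),q.max(0).round(3),np.median(q,0).round(3))
v,u=np.mgrid[:384,:512]
m=(np.hypot(u-187,v-146)<14)&(S<50)&(abs(Q[...,0]+.1)<.03)&(abs(Q[...,1])<.035)&(abs(Q[...,2])<.03)&(d>0)
q=Q[m];n=len(q);print(n,q.min(0).round(3),q.max(0).round(3))
from scipy.optimize import least_squares
print(least_squares(lambda c:np.linalg.norm(q-c,axis=1)-.021,[-.1,0,0],loss='soft_l1',f_scale=.002).x.round(4))
m=(abs(Q[...,0]+.1)<.06)&(abs(Q[...,1])<.06)&(Q[...,2]>-.05)&(Q[...,2]<.09)&(d>0);q=Q[m]
print('carrier',q.min(0).round(3),q.max(0).round(3))
for z in(.045,.055):
  k=q[abs(q[:,2]-z)<.004];print(z,len(k),np.percentile(k,[0,50,100],axis=0).round(3).tolist())
b=q[q[:,2]<-.02];b=b[np.linalg.norm(b-[-.1,0,0],axis=1)>.03];print('base y',b[:,1].min(),b[:,1].max())
"
```

```text
lens in frame min/max [-0.009 -0.058 -0.05 ] [0.012 0.059 0.059] [0.003 0.002 0.004]
150 [-0.102 -0.011 -0.017] [-0.075  0.021  0.019]
[-0.0988 -0.0016 -0.0015]
carrier [-0.146 -0.043 -0.031] [-0.053  0.054  0.09 ]
0.045 22 [[-0.108, -0.042, 0.041], [-0.097, 0.006, 0.046], [-0.091, 0.053, 0.049]]
0.055 37 [[-0.112, -0.042, 0.052], [-0.096, 0.013, 0.056], [-0.083, 0.054, 0.059]]
base y -0.0002240468967529448 0.05423409199296357
```

The ball measures 99 mm in front of the glass and within 2 mm of the axis. I'll let it settle and hand in.

>>> drive_tool([
  {"tx": 0,"ty": 0,"tz": 0,"ax": 0,"ay": 0,"az": 0,"claw": 0},
  {"tx": 0,"ty": 0,"tz": 0,"ax": 0,"ay": 0,"az": 0,"claw": 0},
  {"tx": 0,"ty": 0,"tz": 0,"ax": 0,"ay": 0,"az": 0,"claw": 0},
  {"tx": 0,"ty": 0,"tz": 0,"ax": 0,"ay": 0,"az": 0,"claw": 0},
  {"tx": 0,"ty": 0,"tz": 0,"ax": 0,"ay": 0,"az": 0,"claw": 0},
  {"tx": 0,"ty": 0,"tz": 0,"ax": 0,"ay": 0,"az": 0,"claw": 0},
  {"tx": 0,"ty": 0,"tz": 0,"ax": 0,"ay": 0,"az": 0,"claw": 0},
  {"tx": 0,"ty": 0,"tz": 0,"ax": 0,"ay": 0,"az": 0,"claw": 0},
])

```text
time_s: 11.15
tcp_pos: [0.5079, -0.2067, 0.2455]
ee_rot: [[-0.093, -0.996, -0.0], [-0.996, 0.093, -0.0], [0.0, 0.0, -1.0]]
wrist_force: [0.4, -0.3, -3.7]
gripper_width: 0.183
gripper_force: 30.0
```

```bash
python3 -c "
from station import finish_job
print(finish_job())"
```

```text
the job is handed in; nothing more can be done
None
```

The job is handed in at about 11 s, with no verdict returned: the carrier is held level and still on the robot's side of the lens, an open side facing the glass, the ball in its cup and measured about 99 mm from the glass and within 2 mm of the lens axis.

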